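# Refit the jog knob on the conveyor control box and hold it pressed

### The job

The red-handled knob has come off the packing conveyor's control box. Pick it up, turn it so that its white pointer lines up with the white stripe at the foot of the D-shaped shaft, push it fully onto the shaft, then press knob and shaft down against the spring, right to the stop, and finish like that: still gripping the knob and still holding it pressed down. Leave the tape roll, the label carton, the spray bottle and the small tote where they are.

Things in the scene. Friction and masses are not known exactly. Their poses are not given: they have to be found in the camera images.
- knob: loose knob standing on its black skirt, bore down, about 60 g. Skirt 48 mm across, 22 mm high; on it a red bar grip 44 mm long (x), 14 wide (y), 24 high: 46 mm in all. Origin: centre of the underside, z up, x along the bar to the end with the white pointer line. D-bore in the underside: 18 mm deep, 20 mm across, flat 4.9 mm from the axis on the +x side, mouth chamfered 1 mm
- knob_mark (a point): point on the knob's underside, 15 mm from its axis towards the pointer end (+x of the knob)
- control_box: fixed grey control box with a yellow top plate, 150 x 130 x 90 mm (x, y, z). Origin: centre of its underside. The upright D-shaft stands in the middle of its top; its black flange is 60 mm across, wider than the knob, its top 11 mm above the box
- shaft_tip (a point): centre of the tip of the steel D-shaft on the box, 121 mm above the bench unpressed; z up, x towards its flat. Shaft 18 mm across, flat 4 mm from the axis, 20 mm above its black flange, top 3 mm tapered. The knob fits with its x along this x (about 1 mm play all round); fully home its underside is 18 mm below this point
- shaft_mark (a point): point level with the shaft's tip, 15 mm from its axis towards the flat (+x of the shaft), above the white stripe on the flange. Shaft and flange are turned up to 0.4 rad either way from the box's x axis and are too stiff to turn (2 N m): turn the knob to suit
- plunger (a joint): how far the shaft is pressed down into the box (m): 0 at rest, 0.006 at the stop; it springs back. It starts to move at about 4 N and reaches the stop at about 12 N
- tape_roll: bystander: amber roll of packing tape lying flat, 96 mm in diameter, 50 mm high; origin at the centre of its underside
- label_carton: bystander: cardboard carton 50 x 80 x 50 mm (x, y, z); origin at the centre of its underside
- spray_bottle: bystander: blue bottle, 64 mm in diameter, 150 mm high; origin at the centre of its underside
- small_tote: bystander: open brown tote 140 x 180 x 90 mm (x, y, z); origin at the centre of its underside

How it is judged:
By the outcome, as a careful person would: the job done as asked, in the order asked, and still so for the second after the job is handed in, while the arm keeps its last pose, push and grip.
It also fails if it takes over 38 s, if anything falls off the work surface, if the arm or the gripper's body presses on something with over 40 N, if the wrist force passes 120 N, or if a joint passes its speed limit or range.

### The arm

A 6-joint arm with a two-finger parallel gripper is mounted at the origin on the work surface. World frame = base frame: x ahead of the robot, y to its left, z up, the work surface at z = 0. Lengths are in m, angles in rad, forces in N, time in s.
With the tool pointing down it reaches from about 0.3 to 0.775 m from the base axis. Payload 14.6 kg.
Tool frame: the origin (TCP) lies on the mounting face of the last link; the fingertips stand 173 mm ahead of it and the grasp point (between the pads) lies 155 mm ahead of it (tcp_to_tips is the distance from the TCP to the fingertips, in m); z points along the fingers, y is the line along which they close (so a half turn about z gives the same grasp; the last joint's range is limited). The gripper opens to 85 mm and grips with 20 to 120 N. Pads are 22 mm wide; open, the fingers measure 114 mm over their backs; the gripper's body (76 mm by 85 mm) begins 54 mm behind the grasp point. The pads swing forward as they close: fully open they stand 13 mm farther back than shut.
Start: joints at [1.274, 0.3, 1.521, -0, 1.321, -0.067], TCP at [0.125, 0.536, 0.405] pointing down, gripper open.
Joint ranges: [-3.03, 3.03], [-0.79, 2.21], [0.23, 2.52], [-1.04, 4.18], [0, 3.07], [-2.55, 2.55]. Speed limits (rad/s): [2.22, 2.22, 2.57, 3.14, 3.14, 3.14].

### API

Orientations are given as a 3x3 rotation matrix whose columns are the frame's x, y, z axes.
In Python, from bench import read_state, get_image, close_job, search_frame, landmark_of, tcp_to_tips gives the robot as it stands.
- The arm moves only by the shell command python3 -m handwheel 'ROWS'. ROWS is JSON, a list of rows, each a list of 5 numbers: the opening, from 0 (shut) to 1 (fully open), then the shift along the tool's x, y, z in m, then the turn about the tool's z in degrees. In form: [[gripper, tx, ty, tz, spin], ...]. A call has 1 to 8 rows; each row shifts and turns the commanded pose from where the row before left it, along the tool's axes as they then stand; what a row does not reach is not made up. A row lasts 1/12 s, in which the tool goes at most 41.7 mm and 7.16 degrees, less where a joint would pass 70% of its speed; a pose out of reach is approached as far as the arm can. A call with a gripper value outside its range is refused whole. The fingers move at their own pace and stop on an object; the grip force is fixed at half the most. Time passes only in rows, so rows that do not move let the fingers close. It gives the time, the measured TCP pose, the force, the opening and the grip force at its end, in the units of the state.
- read_state(): the state, without advancing time (a new reading comes with each control period).
- get_image(name): name is "scene" or "side" or "wrist"; returns a dict with "img" (384x512x3 uint8, red, green, blue), "fx", "fy", "cx", "cy" (pixels), "position" and "attitude" of the camera in the world. Camera axes: x right, y up, looking along -z (the intrinsics and any distortion apply to the point x, -y, -z); pixel columns grow to the right and rows downward; lengths in m; the calibration is good to about 2 mm. A picture is of the moment at which its call begins. There is no depth.
- close_job(): hands the job in; it is judged then, once.
Trained networks look in the newest picture that a camera, given by its name, has taken for a name from the list of things; names that differ only in an ending like _2 or _b are one class to them, and where a whole thing is asked for, a point or a joint stands for the part that bears it (a point fixed in the world has none). Each returns a list of dicts, best first, with "conf" (0 to 1); they miss things now and then, are a little off and sometimes report something else, mostly with a low value. They report only what shows in the picture. A call takes as long as a camera call.
- search_frame(camera, thing): "centre" ([row, column] as shares, 0 to 1, of the picture: columns of its width, rows of its height, amid what is visible of it).
- landmark_of(camera, thing): "centre" ([row, column] as shares, 0 to 1, of the picture: columns of its width, rows of its height: a listed point, or the origin of a listed thing).
The state is a dict: "time_s": time; "joint_pos": joint angles; "qd": joint speeds; "tau": joint torques, N m; "tool_pos": TCP position; "tcp_rot": TCP orientation; "ft_force": force on the tool from outside, world axes, zero at the start; "wrist_torque": the same for the moment, N m; "grip_width": finger opening in m; "grip_force": force on a finger pad.
Only numpy, scipy, OpenCV 4.12 (cv2) and the standard library are available. Lean on these libraries where they do the work, as an engineer would, in place of code of your own. Each camera call takes 0.05 s, during which the arm holds its last target. There are 200 camera calls.

## Working session

There is one attempt and no reset: what is moved stays moved. The work goes in short steps, Python scripts to look and compute and a shell command to move; the robot and the scene stay as the last step left them, time stands still between calls to the robot, and variables do not carry over. Pictures are saved under pics/ and viewed, at most 10 in all, crops included, and the job is handed in when it is done.

```bash
ls; mkdir -p pics
cat > h.py <<'E'
import numpy as np, cv2
from bench import *
def cam(n): return get_image(n)
def ray(c,rc):
    h,w=c["img"].shape[:2]; u=rc[1]*w; v=rc[0]*h
    d=np.array([(u-c["cx"])/c["fx"],-(v-c["cy"])/c["fy"],-1.0])
    d=np.array(c["attitude"])@d; return np.array(c["position"]),d/np.linalg.norm(d)
def atz(c,rc,z):
    p,d=ray(c,rc); return p+d*(z-p[2])/d[2]
def tri(rs):
    A=sum(np.eye(3)-np.outer(d,d) for p,d in rs); b=sum((np.eye(3)-np.outer(d,d))@p for p,d in rs)
    x=np.linalg.solve(A,b); return x,[np.linalg.norm((np.eye(3)-np.outer(d,d))@(x-p)) for p,d in rs]
E
python3 - <<'E'
from h import *
s=read_state(); print(s["time_s"],np.round(s["tool_pos"],4),np.round(s["tcp_rot"],3).tolist())
Z={"knob":0,"knob_mark":0,"shaft_tip":.121,"shaft_mark":.121,"control_box":0,"tape_roll":0,"label_carton":0,"spray_bottle":0,"small_tote":0}
R={}
for n in ["scene","side","wrist"]:
    c=cam(n); cv2.imwrite(f"pics/{n}0.png",c["img"][:,:,::-1])
    print(n,[k for k in c if k!="img"],np.round(c["position"],3))
    for t,z in Z.items():
        for r in landmark_of(n,t)[:2]:
            print(n,t,round(r["conf"],2),np.round(np.array(r["centre"])*[384,512]),np.round(atz(c,r["centre"],z),4))
            if r["conf"]>.4: R.setdefault(t,[]).append(ray(c,r["centre"]))
for t in R:
    if len(R[t])>1: x,e=tri(R[t]); print(t,x.round(4),np.round(e,4))
E
cd pics; python3 -c "
import cv2,numpy as np
a=[cv2.imread(f'{n}0.png') for n in ['scene','side','wrist']]
cv2.imwrite('all0.png',cv2.resize(np.vstack([np.hstack(a[:2]),np.hstack([a[2],a[2]*0])]),(800,600)))"
```

```text
pics
0.0 [0.1253 0.5355 0.4041] [[-0.974, 0.228, -0.0], [0.228, 0.974, -0.001], [0.0, -0.001, -1.0]]
scene ['fx', 'fy', 'cx', 'cy', 'position', 'attitude'] [1.293 0.652 1.127]
scene knob 0.78 [164. 194.] [ 0.6023 -0.1948  0.    ]
scene knob_mark 0.66 [168. 192.] [ 0.6202 -0.183   0.    ]
scene knob_mark 0.32 [280. 283.] [0.7481 0.2958 0.    ]
scene shaft_tip 0.57 [189. 296.] [0.5553 0.1818 0.121 ]
scene shaft_mark 0.48 [189. 291.] [0.5649 0.1715 0.121 ]
scene control_box 0.58 [213. 290.] [0.5572 0.1708 0.    ]
scene tape_roll 0.58 [230. 192.] [ 0.7941 -0.0063  0.    ]
scene spray_bottle 0.86 [174. 148.] [ 0.732  -0.2733  0.    ]
scene small_tote 0.95 [278. 285.] [0.7397 0.2974 0.    ]
scene small_tote 0.19 [230. 193.] [ 0.7912 -0.0036  0.    ]
side ['fx', 'fy', 'cx', 'cy', 'position', 'attitude'] [ 0.303 -0.451  0.732]
side knob 0.69 [306. 317.] [ 0.5862 -0.199  -0.    ]
side knob_mark 0.7 [299. 326.] [ 0.6118 -0.1952  0.    ]
side shaft_tip 0.73 [159. 220.] [0.5536 0.1843 0.121 ]
side shaft_mark 0.64 [160. 225.] [0.5626 0.1773 0.121 ]
side control_box 0.69 [192. 224.] [ 0.5565  0.1841 -0.    ]
side tape_roll 0.91 [209. 334.] [ 0.7776 -0.0027  0.    ]
side tape_roll 0.34 [164. 229.] [0.6158 0.2786 0.    ]
side label_carton 0.86 [153. 154.] [0.4445 0.4286 0.    ]
side spray_bottle 0.87 [308. 395.] [ 0.7259 -0.2812 -0.    ]
side small_tote 0.68 [147. 264.] [0.7419 0.2952 0.    ]
side small_tote 0.18 [162. 217.] [0.5897 0.3054 0.    ]
wrist ['fx', 'fy', 'cx', 'cy', 'position', 'attitude'] [0.052 0.552 0.372]
knob [ 0.5933 -0.1987 -0.0095] [0.0046 0.0046]
knob_mark [ 0.6151 -0.1911 -0.0098] [0.0011 0.0011]
shaft_tip [0.5543 0.1826 0.1215] [0.0014 0.0014]
shaft_mark [0.5636 0.1734 0.1226] [0.0026 0.0026]
control_box [0.5572 0.1755 0.0061] [0.0042 0.0042]
tape_roll [ 0.7867 -0.0041 -0.0052] [0.0073 0.0073]
spray_bottle [ 0.7291 -0.2793 -0.0065] [0.0007 0.0007]
small_tote [ 7.409e-01  2.965e-01 -1.000e-04] [0.0015 0.0015]
```

View pics/all0.png

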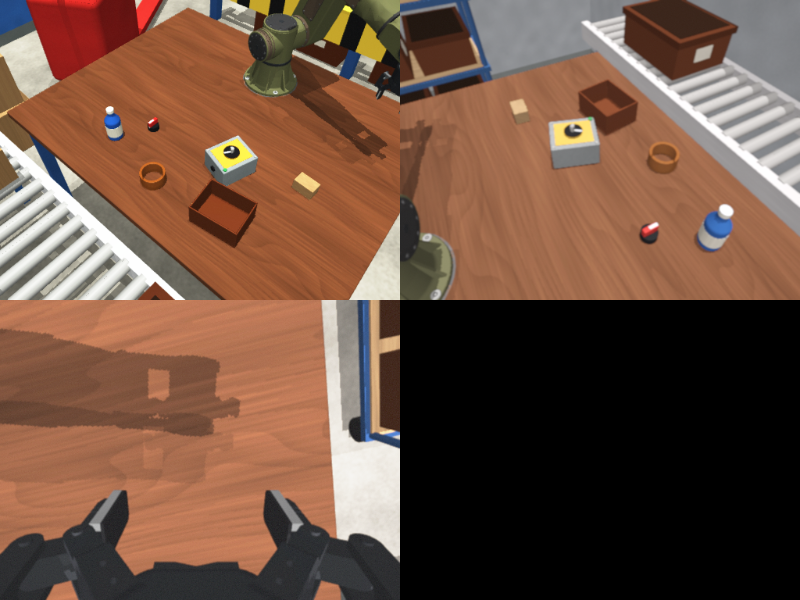

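The overview shows the knob at about (153,125) in the upper-left 400x300 tile. The box and shaft are at (232,152), and both agree with the networks. I'll move the wrist camera over the shaft next.

```bash
python3 -m handwheel '[[1,-0.036,-0.0153,0,0],[1,-0.036,-0.0153,0,0],[1,-0.036,-0.0153,0,0],[1,-0.036,-0.0153,0,0],[1,-0.036,-0.0153,0,0],[1,-0.036,-0.0153,0,0],[1,-0.036,-0.0153,0,0],[1,-0.036,-0.0153,0,0]]'; python3 -m handwheel '[[1,-0.036,-0.0153,0,0],[1,-0.036,-0.0153,0,0],[1,-0.036,-0.0153,0,0],[1,-0.036,-0.0153,0,0],[1,-0.036,-0.0153,0,0],[1,-0.036,-0.0153,0,0],[1,-0.036,-0.0153,0,0],[1,-0.036,-0.0153,0,0]]'; python3 -m handwheel '[[1,0,0,0,0],[1,0,0,0,0],[1,0,0,0,0]]'
cat > look.py <<'E'
from h import *
import sys
tag=sys.argv[1]; things=[a.split("=") for a in sys.argv[2:]]
s=read_state(); print(s["time_s"],np.round(s["tool_pos"],4),np.round(s["tcp_rot"],3).tolist(),np.round(s["ft_force"],1),s["grip_width"])
c=cam("wrist"); cv2.imwrite(f"pics/{tag}.png",c["img"][:,:,::-1]); print(np.round(c["position"],4),np.round(c["attitude"],3).tolist())
np.savez(f"{tag}.npz",**c)
for t,z in things:
    for r in landmark_of("wrist",t)[:2]: print(t,round(r["conf"],2),np.round(np.array(r["centre"])*[384,512],1),np.round(atz(c,r["centre"],float(z)),4))
E
python3 look.py w1 shaft_tip=.121 shaft_mark=.121 control_box=0
```

```text
time_s: 2.17
tool_pos: [0.3791, 0.3493, 0.4049]
tcp_rot: [[-0.974, 0.228, 0.0], [0.228, 0.974, 0.0], [-0.0, 0.0, -1.0]]
ft_force: [1.3, 0.5, 0.2]
grip_width: 0.085
grip_force: 0.0
time_s: 2.83
tool_pos: [0.6317, 0.1645, 0.4047]
tcp_rot: [[-0.974, 0.228, 0.0], [0.228, 0.974, 0.0], [-0.0, 0.0, -1.0]]
ft_force: [0.7, 0.5, 0.4]
grip_width: 0.0855
grip_force: 0.0
time_s: 3.08
tool_pos: [0.6302, 0.1661, 0.4043]
tcp_rot: [[-0.974, 0.228, -0.001], [0.228, 0.974, -0.0], [0.001, -0.0, -1.0]]
ft_force: [0.3, -0.2, -0.4]
grip_width: 0.0855
grip_force: 0.0
3.0833 [0.6302 0.1661 0.4043] [[-0.974, 0.228, -0.001], [0.228, 0.974, -0.0], [0.001, -0.0, -1.0]] [ 0.3 -0.2 -0.4] 0.0854840060563667
[0.5571 0.1824 0.372 ] [[0.228, -0.931, -0.286], [0.974, 0.218, 0.067], [-0.0, -0.294, 0.956]]
shaft_tip 0.65 [ 95.  249.6] [0.5536 0.1824 0.121 ]
control_box 0.88 [ 96.2 250.5] [0.5536 0.1831 0.    ]
```

View pics/w1.png

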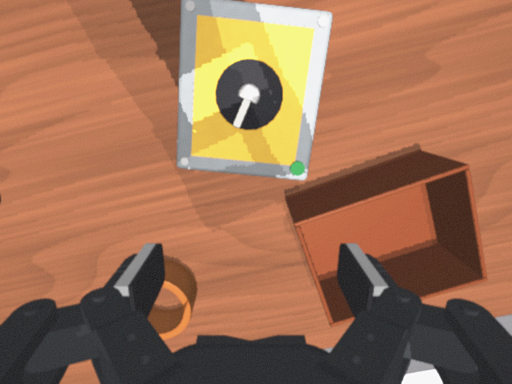

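The shaft tip is at pixel (249,93). The white stripe runs down-left to about (237,124). Next I'll measure the flange centre and stripe direction by segmentation.

```bash
cat > fl.py <<'E'
from h import *
def flange(tag,c0,r,zf=.101,ztip=.121):
    c=dict(np.load(tag+".npz")); g=c["img"].astype(int); H,W=g.shape[:2]
    w=lambda u,v,z: atz(c,[(v+.5)/H,(u+.5)/W],z)
    yy,xx=np.mgrid[:H,:W]; near=np.hypot(xx-c0[0],yy-c0[1])<r*1.5
    dark=((g.max(2)<70)&near).astype(np.uint8)
    cs,_=cv2.findContours(dark,cv2.RETR_EXTERNAL,cv2.CHAIN_APPROX_NONE); k=max(cs,key=cv2.contourArea)
    P=np.array([w(u,v,zf)[:2] for u,v in cv2.convexHull(k)[:,0]])
    A=np.c_[2*P,np.ones(len(P))]; x=np.linalg.lstsq(A,(P**2).sum(1),rcond=None)[0]; R=np.sqrt(x[2]+x[:2]@x[:2])
    print("flange centre",x[:2].round(4),"R",R.round(4))
    wh=(g.min(2)>150)&(g.max(2)-g.min(2)<50)&(np.hypot(xx-c0[0],yy-c0[1])<r)
    v,u=np.nonzero(wh); Q=np.array([w(a,b,zf)[:2] for a,b in zip(u,v)])-x[:2]
    far=(np.hypot(*Q.T)>.014); q=Q[far]
    for m in (Q[far],): print("stripe n",len(m),"mean",m.mean(0).round(4),"angle",np.arctan2(*m.mean(0)[::-1]).round(4))
    e,vec=np.linalg.eigh(np.cov(q.T)); print("PCA angle",np.arctan2(*vec[::-1,1]).round(4))
if __name__=="__main__":
    import sys; flange(sys.argv[1],(float(sys.argv[2]),float(sys.argv[3])),float(sys.argv[4]))
E
python3 fl.py w1 249 94 34
```

```text
flange centre [0.5539 0.1823] R 0.028
stripe n 120 mean [ 0.0165 -0.0129] angle -0.6625
PCA angle 2.5101
```

```bash
python3 -m handwheel '[[1,-0.0091,-0.0361,0,0],[1,-0.0091,-0.0361,0,0],[1,-0.0091,-0.0361,0,0],[1,-0.0091,-0.0361,0,0],[1,-0.0091,-0.0361,0,0],[1,-0.0091,-0.0361,0,0],[1,-0.0091,-0.0361,0,0],[1,-0.0091,-0.0361,0,0]]'; python3 -m handwheel '[[1,-0.0091,-0.0361,0,0],[1,-0.0091,-0.0361,0,0],[1,0,0,0,0],[1,0,0,0,0],[1,0,0,0,0]]';python3 look.py w2 knob=0 knob_mark=0; python3 -c "
from h import *
print(np.round(read_state()['joint_pos'],3))"
```

```text
time_s: 3.95
tool_pos: [0.635, -0.1328, 0.4053]
tcp_rot: [[-0.974, 0.227, 0.001], [0.227, 0.974, -0.0], [-0.001, -0.0, -1.0]]
ft_force: [0.8, -0.1, -0.1]
grip_width: 0.0852
grip_force: 0.0
time_s: 4.37
tool_pos: [0.6367, -0.2055, 0.4048]
tcp_rot: [[-0.974, 0.227, 0.0], [0.227, 0.974, 0.0], [-0.0, 0.0, -1.0]]
ft_force: [-0.0, 0.0, 0.5]
grip_width: 0.0854
grip_force: 0.0
4.3667 [ 0.6367 -0.2055  0.4048] [[-0.974, 0.227, 0.0], [0.227, 0.974, 0.0], [-0.0, 0.0, -1.0]] [-0.   0.   0.5] 0.08542218192772089
[ 0.5636 -0.1892  0.3725] [[0.227, -0.931, -0.287], [0.974, 0.217, 0.067], [0.0, -0.295, 0.956]]
knob 0.87 [122.  254.6] [ 0.5909 -0.1904  0.    ]
knob_mark 0.86 [135.7 257.7] [ 0.6079 -0.1904  0.    ]
[-0.366  0.574  1.133  0.     1.435 -1.709]
```

View pics/w2.png

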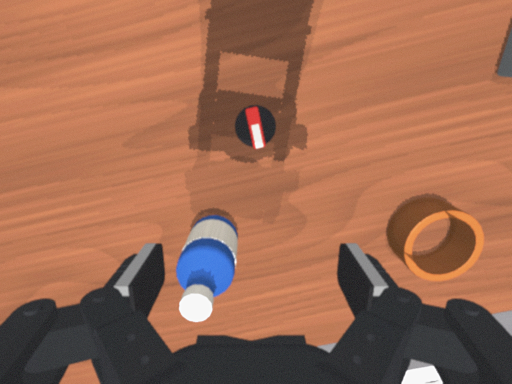

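The knob's bar runs from about (251,108) to (259,148), with the white pointer end at the bottom. I'll measure the bar by segmentation at z=0.046.

```bash
cat > kb.py <<'E'
from h import *
def bar(tag,c0,r,z=.046,zs=.022):
    c=dict(np.load(tag+".npz")); g=c["img"].astype(int); H,W=g.shape[:2]
    w=lambda u,v,z: atz(c,[(v+.5)/H,(u+.5)/W],z)[:2]
    yy,xx=np.mgrid[:H,:W]; near=np.hypot(xx-c0[0],yy-c0[1])<r
    red=(g[...,0]>110)&(g[...,1]<60)&(g[...,2]<60)&near; wh=(g.min(2)>140)&near
    m=((red|wh)*255).astype(np.uint8); k=max(cv2.findContours(m,0,1)[0],key=cv2.contourArea)
    P=np.array([w(u,v,z) for u,v in k[:,0]],np.float32)*1000
    rc=cv2.minAreaRect(P); b=cv2.boxPoints(rc)/1000
    v,u=np.nonzero(wh); wc=np.mean([w(a,b_,z) for a,b_ in zip(u,v)],0)
    v,u=np.nonzero(red|wh); A=np.array([w(a,b_,z) for a,b_ in zip(u,v)]); e,V=np.linalg.eigh(np.cov(A.T)); d=V[:,1]; d=d*np.sign(d@(wc-A.mean(0)))
    print("rect centre",np.round(np.array(rc[0])/1000,4),"size",np.round(rc[1],1),rc[2].__round__(2),"pix mean",A.mean(0).round(4),"PCA ang",np.arctan2(d[1],d[0]).round(4),"white",wc.round(4))
    dk=((g.max(2)<60)&near)|red|wh; k=max(cv2.findContours((dk*255).astype(np.uint8),0,1)[0],key=cv2.contourArea)
    (cx,cy),R=cv2.minEnclosingCircle(k); print("skirt px",cx,cy,R,"world@zs",w(cx,cy,zs).round(4))
import sys; bar(sys.argv[1],(float(sys.argv[2]),float(sys.argv[3])),float(sys.argv[4]))
E
python3 kb.py w2 255 127 26
```

```text
rect centre [ 0.6032 -0.1908] size [ 9.4 26.2] 89.67 pix mean [ 0.5978 -0.1906] PCA ang -0.0133 white [ 0.6032 -0.1907]
skirt px 255.00050354003906 125.63505554199219 20.038347244262695 world@zs [ 0.594  -0.1904]
```

```bash
python3 -m handwheel '[[1,0,0,0,-6.25],[1,0,0,0,-6.25],[1,0.003,0.004,0.031,0],[1,0.003,0.004,0.031,0],[1,0.003,0.004,0.031,0],[1,0.003,0.003,0.031,0],[1,0,0,0,0],[1,0,0,0,0]]';python3 look.py w3 knob=0 knob_mark=0; python3 kb.py w3 255 127 60
```

```text
time_s: 5.18
tool_pos: [0.6251, -0.1903, 0.2805]
tcp_rot: [[-1.0, 0.01, -0.002], [0.01, 1.0, 0.001], [0.002, 0.001, -1.0]]
ft_force: [-0.4, -0.2, 0.8]
grip_width: 0.0854
grip_force: 0.0
5.1833 [ 0.6251 -0.1903  0.2805] [[-1.0, 0.01, -0.002], [0.01, 1.0, 0.001], [0.002, 0.001, -1.0]] [-0.4 -0.2  0.8] 0.08544460871104183
[ 0.55   -0.1903  0.2483] [[0.01, -0.956, -0.293], [1.0, 0.01, 0.002], [0.001, -0.293, 0.956]]
knob 0.73 [154.6 250.3] [ 0.5942 -0.1909  0.    ]
knob_mark 0.55 [171.1 249.1] [ 0.6084 -0.1921  0.    ]
rect centre [ 0.5994 -0.1908] size [ 8.5 18.7] 89.4 pix mean [ 0.5938 -0.1908] PCA ang -0.0048 white [ 0.5994 -0.1908]
skirt px 250.53797912597656 156.74366760253906 30.748477935791016 world@zs [ 0.5923 -0.1903]
```

View pics/w3.png

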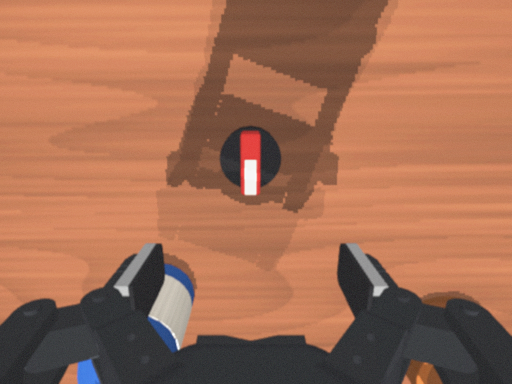

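The bar is vertical in the image, from row 131 to 195 at column 250, so it lies along tool x. Its white pointer end faces down, toward tool −x. Going down to grasp.

```bash
python3 -m handwheel '[[1,0.016,0,0,0],[1,0.016,-0.0005,0,0],[1,0,0,0.027,0],[1,0,0,0.027,0],[1,0,0,0.0275,0],[1,0,0,0,0],[0,0,0,0,0],[0,0,0,0,0]]'; python3 -m handwheel '[[0,0,0,0,0],[0,0,0,0,0],[0,0,0,0,0],[0,0,0,0,0],[0,0,0,0,0],[0,0,0,0,0]]'
```

```text
time_s: 6.0
tool_pos: [0.5937, -0.1916, 0.2018]
tcp_rot: [[-1.0, 0.012, 0.003], [0.012, 1.0, -0.001], [-0.003, -0.001, -1.0]]
ft_force: [-0.1, -0.5, 0.6]
grip_width: 0.0641
grip_force: 0.0
time_s: 6.5
tool_pos: [0.5932, -0.1913, 0.2002]
tcp_rot: [[-1.0, 0.012, 0.001], [0.012, 1.0, -0.001], [-0.001, -0.001, -1.0]]
ft_force: [-0.0, 0.8, 6.6]
grip_width: 0.0127
grip_force: 59.3
```

```bash
python3 -m handwheel '[[0,0,0,-0.02,0],[0,0,0,-0.035,0],[0,0,0,-0.035,0],[0,0,0,-0.035,0],[0,0,0,-0.035,0],[0,0,0,0,0],[0,0,0,0,0],[0,0,0,0,0]]';python3 look.py w4 knob=.16 knob_mark=.16
```

```text
time_s: 7.17
tool_pos: [0.5927, -0.1912, 0.3583]
tcp_rot: [[-1.0, 0.012, -0.001], [0.012, 1.0, 0.0], [0.001, 0.0, -1.0]]
ft_force: [1.2, 1.0, -1.6]
grip_width: 0.0125
grip_force: 58.5
7.1667 [ 0.5927 -0.1912  0.3583] [[-1.0, 0.012, -0.001], [0.012, 1.0, 0.0], [0.001, 0.0, -1.0]] [ 1.2  1.  -1.6] 0.012495938705043404
[ 0.5176 -0.1911  0.326 ] [[0.012, -0.956, -0.294], [1.0, 0.011, 0.003], [0.0, -0.294, 0.956]]
knob 0.71 [227.  252.2] [ 0.5916 -0.1909  0.16  ]
```

View pics/w4.png

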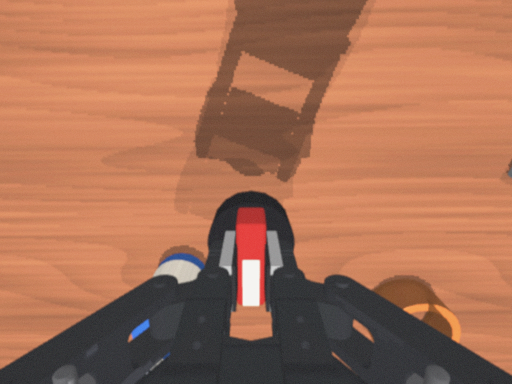

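The knob is held straight between the pads: skirt columns 208–293, near edge at row 191, bar rows 207–305. I'll check its centre against the TCP.

```bash
python3 - <<'E'
from h import *
c=dict(np.load("w4.npz")); s=read_state(); p=s["tool_pos"]; u=p[2]-.200
for n,r,col,z in [("skirt -x bottom (want -.024)",191,251,u),("bar -x base (-.022)",207,251,u+.022),("bar +x top (+.022)",305.5,251,u+.046),("skirt L",220,208,u+.022),("skirt R",220,294,u+.022)]:
    print(n,(atz(c,[(r+.5)/384,(col+.5)/512],z)-p)[:2].round(4))
g=c["img"].astype(int); print([tuple(g[r,251]) for r in list(range(187,197))+list(range(203,240,3))])
E
python3 kb.py w4 251 255 60
```

```text
skirt -x bottom (want -.024) [-0.0231  0.0001]
bar -x base (-.022) [-0.0211  0.    ]
bar +x top (+.022) [ 0.0213 -0.0005]
skirt L [-0.014  -0.0229]
skirt R [-0.0135  0.0228]
[(np.int64(199), np.int64(128), np.int64(95)), (np.int64(198), np.int64(126), np.int64(91)), (np.int64(187), np.int64(120), np.int64(85)), (np.int64(140), np.int64(95), np.int64(72)), (np.int64(80), np.int64(59), np.int64(49)), (np.int64(44), np.int64(42), np.int64(41)), (np.int64(33), np.int64(31), np.int64(36)), (np.int64(42), np.int64(41), np.int64(44)), (np.int64(40), np.int64(39), np.int64(41)), (np.int64(39), np.int64(40), np.int64(41)), (np.int64(47), np.int64(46), np.int64(51)), (np.int64(64), np.int64(45), np.int64(49)), (np.int64(173), np.int64(51), np.int64(51)), (np.int64(174), np.int64(49), np.int64(47)), (np.int64(177), np.int64(52), np.int64(48)), (np.int64(176), np.int64(51), np.int64(50)), (np.int64(180), np.int64(55), np.int64(53)), (np.int64(215), np.int64(57), np.int64(57)), (np.int64(228), np.int64(66), np.int64(62)), (np.int64(230), np.int64(68), np.int64(64)), (np.int64(230), np.int64(66), np.int64(64)), (np.int64(231), np.int64(70), np.int64(65)), (np.int64(230), np.int64(68), np.int64(65))]
rect centre [ 0.7095 -0.1928] size [19.  56.8] 89.32 pix mean [ 0.6783 -0.1939] PCA ang -0.0442 white [ 0.6909 -0.1947]
skirt px 250.64215087890625 235.7016143798828 43.14777374267578 world@zs [ 0.6644 -0.1921]
```

```bash
python3 -m handwheel '[[0,-0.0019,0.0365,0,0],[0,-0.0019,0.0365,0,0],[0,-0.0019,0.0365,0,0],[0,-0.0019,0.0365,0,0],[0,-0.0019,0.0365,0,0],[0,-0.0019,0.0365,0,0],[0,-0.0019,0.0365,0,0],[0,-0.0019,0.0365,0,0]]'; python3 -m handwheel '[[0,-0.0019,0.0365,0,0],[0,0,0,0,6.05],[0,0,0,0,6.05],[0,0,0,0,6.05],[0,0,0,0,6.05],[0,0,0,0,6.05],[0,0,0,0,6.05],[0,0,0,0,0]]';python3 -m handwheel '[[0,0,0,0,0],[0,0,0,0,0]]'; python3 look.py w5 shaft_tip=.121 shaft_mark=.121
```

```text
time_s: 7.98
tool_pos: [0.6114, 0.1023, 0.3582]
tcp_rot: [[-1.0, 0.012, -0.002], [0.012, 1.0, -0.0], [0.002, -0.0, -1.0]]
ft_force: [0.0, -0.9, -1.2]
grip_width: 0.0125
grip_force: 58.6
time_s: 8.65
tool_pos: [0.6139, 0.137, 0.3581]
tcp_rot: [[-0.796, 0.605, -0.002], [0.605, 0.796, -0.0], [0.001, -0.001, -1.0]]
ft_force: [0.8, 0.4, -0.3]
grip_width: 0.0126
grip_force: 58.6
time_s: 8.82
tool_pos: [0.6139, 0.137, 0.3587]
tcp_rot: [[-0.801, 0.599, -0.001], [0.599, 0.801, -0.0], [0.001, -0.001, -1.0]]
ft_force: [-0.0, 0.7, -0.7]
grip_width: 0.0126
grip_force: 58.6
8.8167 [0.6139 0.137  0.3587] [[-0.801, 0.599, -0.001], [0.599, 0.801, -0.0], [0.001, -0.001, -1.0]] [-0.   0.7 -0.7] 0.012559520776654882
[0.5537 0.1811 0.3263] [[0.599, -0.766, -0.235], [0.801, 0.572, 0.176], [-0.0, -0.294, 0.956]]
shaft_tip 0.78 [ 96.9 247.9] [0.5513 0.1806 0.121 ]
shaft_mark 0.58 [123.7 252.3] [0.5669 0.1726 0.121 ]
```

View pics/w5.png

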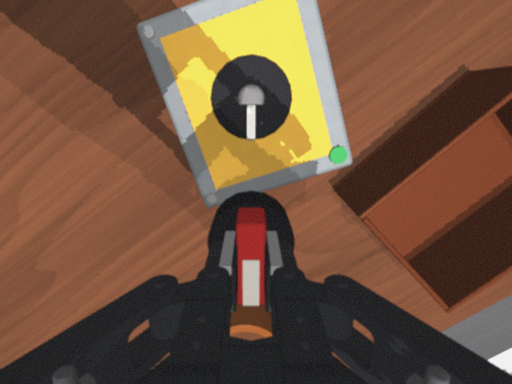

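The stripe at column 251 (rows 105–139) is vertical in the image and parallel to the pointer, and the shaft tip is at (252,97). Checking the numbers.

```bash
python3 fl.py w5 251 97 41
python3 - <<'E'
from h import *
c=dict(np.load("w5.npz")); g=c["img"].astype(int)
yy,xx=np.mgrid[:384,:512]
# shaft tip: grey pixels within the flange above the stripe
m=(g.min(2)>90)&(np.hypot(xx-252,yy-97)<17)
v,u=np.nonzero(m); print(u.min(),u.max(),v.min(),v.max())
for a,b in [(u.min(),97),(u.max(),97),(252,v.min())]: print(atz(c,[(b+.5)/384,(a+.5)/512],.121)[:2].round(4))
for r in range(108,138,6):
    k=np.nonzero(g[r,240:262].min(1)>120)[0]+240; print(r,k.min(),k.max(),k.mean())
p=read_state(); print(p["tool_pos"],np.arctan2(p["tcp_rot"][1][0],p["tcp_rot"][0][0]))
E
```

```text
flange centre [0.5538 0.1816] R 0.0285
stripe n 152 mean [ 0.0166 -0.0127] angle -0.6542
PCA angle 2.5004
238 263 85 113
[0.5479 0.1754]
[0.5578 0.1886]
[0.5475 0.1872]
108 247 255 251.0
114 247 255 251.0
120 247 255 251.0
126 247 255 251.0
132 247 255 251.0
[0.61386428 0.13699452 0.35901389] 2.4981484195865535
```

```bash
python3 -m handwheel '[[0,0.025,0,0,0],[0,0.025,0,0,0],[0,0.0255,0,0,0],[0,0,0,0.016,0],[0,0,0,0.016,0],[0,0,0,0,0],[0,0,0,0,0],[0,0,0,0,0]]';python3 look.py w6
```

```text
time_s: 9.63
tool_pos: [0.5538, 0.1823, 0.3281]
tcp_rot: [[-0.799, 0.601, 0.001], [0.601, 0.799, 0.0], [-0.001, 0.001, -1.0]]
ft_force: [0.6, -0.2, -0.4]
grip_width: 0.0126
grip_force: 58.7
9.6333 [0.5538 0.1823 0.3281] [[-0.799, 0.601, 0.001], [0.601, 0.799, 0.0], [-0.001, 0.001, -1.0]] [ 0.6 -0.2 -0.4] 0.012555400427203458
[0.4938 0.2266 0.2956] [[0.601, -0.763, -0.236], [0.799, 0.575, 0.177], [0.001, -0.295, 0.955]]
```

Run:
```python
from h import *
o=[]
for n in ["scene","side"]:
    c=cam(n); 
    for t in ["knob_mark","knob","shaft_tip","shaft_mark"]: print(n,t,[(round(r["conf"],2),np.round(np.array(r["centre"])*[384,512],1)) for r in landmark_of(n,t)[:1]])
    x,y=(296,185) if n=="scene" else (220,157)
    o.append(cv2.resize(c["img"][y-40:y+40,x-40:x+40,::-1],(400,400),interpolation=cv2.INTER_CUBIC))
cv2.imwrite("pics/c6.png",np.hstack(o))
```

```text
scene knob_mark [(0.67, array([193.2, 289.7]))]
scene knob [(0.74, array([186.3, 292.6]))]
scene shaft_tip [(0.7, array([190.6, 293.8]))]
scene shaft_mark [(0.64, array([186.2, 289.9]))]
side knob_mark [(0.61, array([158.1, 226.4]))]
side knob [(0.71, array([161. , 222.5]))]
side shaft_tip [(0.54, array([158.1, 216.7]))]
side shaft_mark [(0.57, array([159.3, 227.2]))]
```

View pics/c6.png

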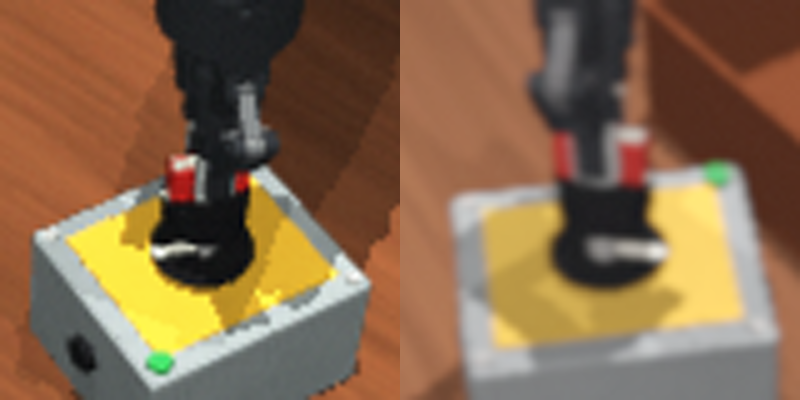

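The knob sits centred above the shaft in both crops: skirt over the flange at about (205,225) and (605,220), pointer towards the stripe. Now lowering it.

```bash
python3 -m handwheel '[[0,0,0,0.004,0],[0,0,0,0.002,0],[0,0,0,0.002,0],[0,0,0,0.002,0],[0,0,0,0,0],[0,0,0,0,0]]'
```

```text
time_s: 10.68
tool_pos: [0.5535, 0.1824, 0.317]
tcp_rot: [[-0.799, 0.601, -0.0], [0.601, 0.799, -0.0], [0.0, -0.0, -1.0]]
ft_force: [1.1, -0.3, 0.2]
grip_width: 0.0128
grip_force: 58.7
```

```bash
python3 -m handwheel '[[0,0,0,0.002,0],[0,0,0,0.002,0],[0,0,0,0.002,0],[0,0,0,0,0],[0,0,0,0,0]]'; python3 -m handwheel '[[0,0,0,0.002,0],[0,0,0,0.002,0],[0,0,0,0.002,0],[0,0,0,0,0],[0,0,0,0,0]]'
```

```text
time_s: 11.1
tool_pos: [0.5535, 0.1824, 0.3109]
tcp_rot: [[-0.799, 0.601, -0.0], [0.601, 0.799, -0.0], [0.0, -0.0, -1.0]]
ft_force: [-1.2, 0.6, -1.2]
grip_width: 0.0125
grip_force: 58.7
time_s: 11.52
tool_pos: [0.5535, 0.1824, 0.3049]
tcp_rot: [[-0.799, 0.601, -0.001], [0.601, 0.799, -0.0], [0.0, -0.0, -1.0]]
ft_force: [-1.7, 0.7, -2.2]
grip_width: 0.0125
grip_force: 58.6
```

Sliding on freely. Now home and press in small steps.

```bash
for i in 1; do :; done; python3 -m handwheel '[[0,0,0,0.0015,0],[0,0,0,0.0015,0],[0,0,0,0,0],[0,0,0,0,0]]'; python3 -m handwheel '[[0,0,0,0.0015,0],[0,0,0,0.0015,0],[0,0,0,0,0],[0,0,0,0,0]]'; python3 -m handwheel '[[0,0,0,0.001,0],[0,0,0,0.001,0],[0,0,0,0,0],[0,0,0,0,0]]'
```

```text
time_s: 11.85
tool_pos: [0.5535, 0.1825, 0.3024]
tcp_rot: [[-0.799, 0.601, 0.0], [0.601, 0.799, 0.0], [-0.0, 0.0, -1.0]]
ft_force: [-4.3, 0.5, 4.3]
grip_width: 0.0127
grip_force: 59.2
time_s: 12.18
tool_pos: [0.5535, 0.1824, 0.2996]
tcp_rot: [[-0.799, 0.601, 0.0], [0.601, 0.799, 0.0], [-0.0, 0.0, -1.0]]
ft_force: [-5.6, 0.6, 7.4]
grip_width: 0.0127
grip_force: 59.8
time_s: 12.52
tool_pos: [0.5535, 0.1825, 0.2978]
tcp_rot: [[-0.799, 0.601, 0.001], [0.601, 0.799, 0.0], [-0.0, 0.0, -1.0]]
ft_force: [-5.8, 1.1, 10.5]
grip_width: 0.0126
grip_force: 60.1
```

```bash
python3 -m handwheel '[[0,0.0005,-0.0004,0,0],[0,0,0,0.001,0],[0,0,0,0.001,0],[0,0,0,0,0],[0,0,0,0,0]]'; python3 -m handwheel '[[0,0,0,0.001,0],[0,0,0,0,0],[0,0,0,0,0]]'
```

```text
time_s: 12.93
tool_pos: [0.5531, 0.1825, 0.2969]
tcp_rot: [[-0.799, 0.601, 0.003], [0.601, 0.799, 0.001], [-0.002, 0.002, -1.0]]
ft_force: [-6.7, -0.7, 16.9]
grip_width: 0.0132
grip_force: 61.1
time_s: 13.18
tool_pos: [0.5532, 0.1825, 0.2968]
tcp_rot: [[-0.799, 0.601, 0.003], [0.601, 0.799, 0.001], [-0.002, 0.003, -1.0]]
ft_force: [-9.7, -1.4, 24.3]
grip_width: 0.0125
grip_force: 62.2
```

```bash
python3 -m handwheel '[[0,0,0,0,0],[0,0,0,0,0],[0,0,0,0,0],[0,0,0,0,0]]'; python3 look.py w7
python3 - <<'E'
from h import *
o=[cv2.resize(cam("wrist")["img"][150:330,170:350,::-1],(400,400))]
c=cam("side"); x,y=220,157
o.append(cv2.resize(c["img"][y-40:y+40,x-40:x+40,::-1],(400,400),interpolation=cv2.INTER_CUBIC))
cv2.imwrite("pics/c7.png",np.hstack(o))
E
```

```text
time_s: 13.52
tool_pos: [0.5532, 0.1824, 0.2968]
tcp_rot: [[-0.799, 0.601, 0.003], [0.601, 0.799, 0.001], [-0.002, 0.003, -1.0]]
ft_force: [-10.0, -1.5, 25.2]
grip_width: 0.0131
grip_force: 62.2
13.5167 [0.5532 0.1824 0.2968] [[-0.799, 0.601, 0.003], [0.601, 0.799, 0.001], [-0.002, 0.003, -1.0]] [-10.   -1.5  25.2] 0.013052664717528294
[0.4932 0.2268 0.2642] [[0.601, -0.762, -0.239], [0.799, 0.575, 0.176], [0.003, -0.297, 0.955]]
```

View pics/c7.png

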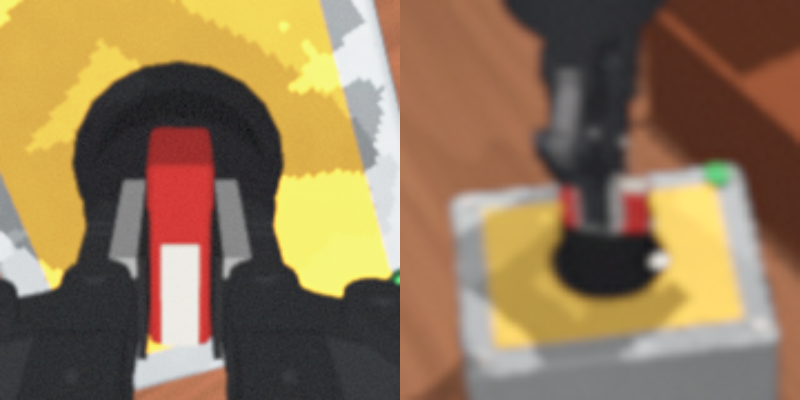

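The wrist crop shows the bar at full-image rows 207–305, so it has not slipped in the grip. The side crop shows the skirt down on the flange, with the stripe end at (655,262) under the pointer. The force holds steady at 25 N on the stop, so I'm handing it in.

```bash
python3 -c "
from bench import close_job
print(close_job())"
```

```text
the job is handed in; nothing more can be done
None
```

I turned the knob to match the stripe, pushed it fully onto the shaft and pressed it down to the stop; I handed in at about 13.5 s with the gripper still holding it there at about 25 N (verdict not shown).

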